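Count to the third gap and push the candle in

TASK

Starting from the end of the divider rack with the red post, run a closed fingertip along the top of the back rail, pressing down the brass studs of the first, second and third gap in turn to count them, and do not press the fourth. Then push the brown shell candle along the table with the fingertips into that third gap until it stops against the back rail. Do not lift or tip the candle, and leave the other loose things alone.

Things in the scene. Friction and masses are not known exactly. Their poses are not given: they have to be found in the camera images.
- rack: Fixed wooden rack: 5 dividers (6 mm thick, 45 high, 64 apart) make 4 gaps 58 mm wide, open in front and above, the table their floor. A back rail (272 long, 32 deep, 60 mm high) closes them. Origin on the table; x from front to back, y along the rail to the left seen from the front, z up. Divider fronts x = -0.047, rail x = 0.020 to 0.052; gap centres y = 0.096, 0.032, -0.032, -0.096; studs x = 0.036
- red_post: Fixed red turned post, 22 mm across, 50 mm high (lower than the rail), beside one end of the rail (left or right, it varies): gaps and studs are counted from this end, the nearest being the first. Origin: centre of its underside
- white_post: The same post in white, beside the other end of the rail
- brown_shell: Loose brown shell candle, about 55 g, 50 x 76 mm in plan (a rounded lens), 44 mm high with wick, standing before the rack, long way roughly towards the gaps. Origin: centre of its underside; y the long way, x its thickness, z up. Slides when pushed low down. Fully in, its origin is about 38 mm in front of the rail (rack x = -0.018) and its end stands about 9 mm out of the dividers
- cream_shell: Bystander, loose: cream shell candle, 52 x 78 x 46 mm, origin under its centre; leave alone
- oil_bottle: Bystander, loose: amber dropper bottle, 36 mm across, 105 mm high, origin under its centre; leave alone
- seal_stamp: Bystander, loose: stamp with dark turned handle and brass foot, 28 mm across, 82 mm high, origin under its centre; leave alone
- spool: Bystander, loose: wick spool, 52 mm across, 36 mm high, with a wick end on the table, its body's centre is 25 mm along +y from its origin; leave alone
- stud_a (a joint): Spring stud on the rail behind the left-most gap (seen from the front): 0 = up, grows downwards to 0.005 m fully pressed (about 3 N); springs back
- stud_a_top (a point): Crown of that brass dome stud (26 mm across, stands 5 mm above the rail's top, gently sloped so that a fingertip can slide over it); moves down with it
- gap_a (a point): Mouth of the left-most gap: on its centre line, level with the dividers' front ends, on the table
- stud_b (a joint): Spring stud on the rail behind the second from the left gap (seen from the front): 0 = up, grows downwards to 0.005 m fully pressed (about 3 N); springs back
- stud_b_top (a point): Crown of that brass dome stud (26 mm across, stands 5 mm above the rail's top, gently sloped so that a fingertip can slide over it); moves down with it
- gap_b (a point): Mouth of the second from the left gap: on its centre line, level with the dividers' front ends, on the table
- stud_c (a joint): Spring stud on the rail behind the third from the left gap (seen from the front): 0 = up, grows downwards to 0.005 m fully pressed (about 3 N); springs back
- stud_c_top (a point): Crown of that brass dome stud (26 mm across, stands 5 mm above the rail's top, gently sloped so that a fingertip can slide over it); moves down with it
- gap_c (a point): Mouth of the third from the left gap: on its centre line, level with the dividers' front ends, on the table
- stud_d (a joint): Spring stud on the rail behind the right-most gap (seen from the front): 0 = up, grows downwards to 0.005 m fully pressed (about 3 N); springs back
- stud_d_top (a point): Crown of that brass dome stud (26 mm across, stands 5 mm above the rail's top, gently sloped so that a fingertip can slide over it); moves down with it
- gap_d (a point): Mouth of the right-most gap: on its centre line, level with the dividers' front ends, on the table
There are look-alikes about, which are no part of the job. Leave any blue or pink look-alike of the brown_shell alone.

How it is judged:
By the outcome, as a careful person would: the job done as asked, in the order asked, and still so for the second after the job is handed in, with the robot touching nothing.
It also fails if it takes over 61 s, if anything falls off the work surface, if the arm or the gripper's body presses on something with over 40 N, if the wrist force passes 120 N, or if a joint passes its speed limit or range.

ROBOT

A 6-joint arm with a two-finger parallel gripper is mounted at the origin on a cart in front of the work surface, level with it; the furniture and walls round the work are solid. World frame = base frame: x ahead of the robot, y to its left, z up, the work surface at z = 0. Lengths are in m, angles in rad, forces in N, time in s.
With the tool pointing down it reaches from about 0.325 to 0.9 m from the base axis. Payload 6.1 kg.
Tool frame: the origin (TCP) lies at the centre of the arm's flange, where the gripper is bolted on; the fingertips stand 182 mm ahead of it and the grasp point (between the pads) lies 164 mm ahead of it; z points along the fingers, y is the direction in which the jaws open and shut (so a half turn about z gives the same grasp; the last joint's range is limited). The gripper opens to 87 mm and grips with 3 to 60 N. Pads are 19 mm wide; open, the fingers measure 117 mm over their backs; the gripper's body (75 mm by 190 mm) begins 51 mm behind the grasp point.
Start: joints at [1.036, 0.22, 1.526, -0, 1.395, -0.126], TCP at [0.248, 0.573, 0.405] pointing down, gripper open.
Joint ranges: [-2.98, 2.98], [-0.91, 2.08], [0.09, 2.57], [-1.24, 4.39], [0.2, 2.65], [-2.68, 2.68]. Speed limits (rad/s): [2.57, 2.57, 3.01, 3.14, 3.14, 3.14].

INTERFACE

Orientations are given as a unit quaternion [w, x, y, z].
In Python, from station import r, eyes, job, finder gives the robot as it stands. The module is installed in compiled form; this text tells all that it offers.
- The arm moves only by the tool play_rows, never from a script. Its argument "motion" is one flat list of numbers, 7 for each row, row after row: the shift along the world's x, y, z scaled (see below), then the turn, a rotation vector about the world's x, y, z scaled (see below), then the closure, from -1 (fully open) to 1 (shut). A call has 1 to 10 rows; each row shifts and turns the commanded pose from where the row before left it; what a row does not reach is not made up. The controller multiplies each number of a shift by 0.6 m and each number of a turn by 1.5 rad. A row lasts 1/10 s, in which the tool goes at most 50 mm and 8.59 degrees, less where a joint would pass 70% of its speed; a pose out of reach is approached as far as the arm can. A call with a number of a shift or a turn outside -1 to 1 is refused whole. A call with a gripper value outside its range is refused whole. The fingers move at their own pace and stop on an object; "force" is the grip in N (left out, the last holds). Time passes only in rows, so rows that do not move let the fingers close. It gives the time, the measured TCP pose, the force and the opening at its end, in the units of the state.
- r.observe(): the state, without advancing time (a new reading comes with each control period).
- eyes.capture(name): name is "side" or "top" or "wrist"; returns a dict with "image" (480x640x3 uint8, red, green, blue), "z_map" (480x640 float32, m along the optical axis (not along the pixel's ray), 0 where there is no reading), "K" (3x3 intrinsics, pixels), "cam_to_world" (4x4, takes a point from camera to world coordinates). Camera axes: x right, y down, z forward; pixel columns grow to the right and rows downward; lengths in m; the calibration is good to about 2 mm. A picture is of the moment at which its call begins.
- job.hand_in(): hands the job in, once; it reports no verdict.
Trained networks look in the newest picture that a camera, given by its name, has taken for a name from the list of things; names that differ only in an ending like _2 or _b are one class to them, and where a whole thing is asked for, a point or a joint stands for the part that bears it (a point fixed in the world has none). Each returns a list of dicts, best first, with "confidence" (0 to 1); they miss things now and then, are a little off and sometimes report something else, mostly with a low value. They report only what shows in the picture. A call takes as long as a camera call. They do not tell look-alikes from the thing itself.
- finder.regions_of(camera, label): "region" (480x640 bool, what is visible of it) and "bbox" ([left, top, right, bottom] in pixels, round what is visible of it).
- finder.mark_of(camera, label): "point" ([column, row] in pixels: a listed point, or the origin of a listed thing).
The state is a dict: "time_s": time; "joints": joint angles; "qvel": joint speeds; "joint_torque": joint torques, N m; "tool_pos": TCP position; "eef_rot": TCP orientation; "force": force on the tool from outside, world axes, zero at the start; "wrist_torque": the same for the moment, N m; "grip_width": opening from 0.0 (shut) to 1.0 (fully open).
Only numpy, scipy, OpenCV 4.12 (cv2) and the standard library are available. Lean on these libraries where they do the work, as an engineer would, in place of code of your own. Each camera call takes 0.05 s, during which the arm holds its last target.

## Working session

There is one attempt and no reset: what is moved stays moved. The work goes in short steps, Python scripts to look and compute and a tool call to move; the robot and the scene stay as the last step left them, time stands still between calls to the robot, and variables do not carry over. Pictures are saved under pics/ and viewed, and the job is handed in when it is done.

Besides the shell and the picture viewer there is one more tool, called after "Emit:" by a JSON object that holds its "op" and its "data", one argument or row to a line. play_rows: Moves the arm, as the interface text tells. Shifts and turns lie within -1 to 1; 1 stands for 0.6 m of shift or 1.5 rad of turn. Its arguments: {"type":"object","properties":{"motion":{"type":"array"},"force":{"type":"number"}},"required":["motion"]}

```bash
mkdir -p pics; ls
python3 - <<'E'
from station import r, eyes, job, finder
import cv2,numpy as np
s=r.observe();print({k:np.round(v,3).tolist() for k,v in s.items()})
for c in ["side","top","wrist"]:
    d=eyes.capture(c);cv2.imwrite(f"pics/{c}0.png",d["image"][:,:,::-1]);print(c,d["K"].round(1).tolist(),d["cam_to_world"].round(3).tolist())
    np.savez(f"{c}0.npz",**d)
E
```

```text
pics
{'time_s': 0.0, 'joints': [1.036, 0.221, 1.528, -0.0, 1.395, -0.126], 'qvel': [-0.001, 0.002, 0.0, -0.0, 0.001, 0.003], 'joint_torque': [0.001, -49.46, -38.739, 0.07, 0.057, -0.0], 'tool_pos': [0.248, 0.573, 0.404], 'eef_rot': [-0.0, 0.203, 0.979, -0.001], 'force': [1.022, -0.33, -0.225], 'wrist_torque': [0.029, 0.032, 0.001], 'grip_width': 1.0}
side [[482.9, 0.0, 315.8], [0.0, 482.9, 241.5], [0.0, 0.0, 1.0]] [[0.966, -0.132, 0.222, 0.325], [-0.257, -0.56, 0.788, -0.557], [0.02, -0.818, -0.575, 0.615], [0.0, 0.0, 0.0, 1.0]]
top [[438.8, 0.0, 316.9], [0.0, 438.8, 240.4], [0.0, 0.0, 1.0]] [[0.026, -0.988, 0.15, 0.37], [-0.999, -0.03, -0.023, 0.219], [0.027, -0.149, -0.988, 1.075], [0.0, 0.0, 0.0, 1.0]]
wrist [[408.6, 0.0, 321.2], [0.0, 408.6, 241.7], [0.0, 0.0, 1.0]] [[0.398, 0.89, 0.223, 0.187], [0.918, -0.385, -0.098, 0.6], [-0.001, 0.243, -0.97, 0.384], [0.0, 0.0, 0.0, 1.0]]
```

View pics/top0.png

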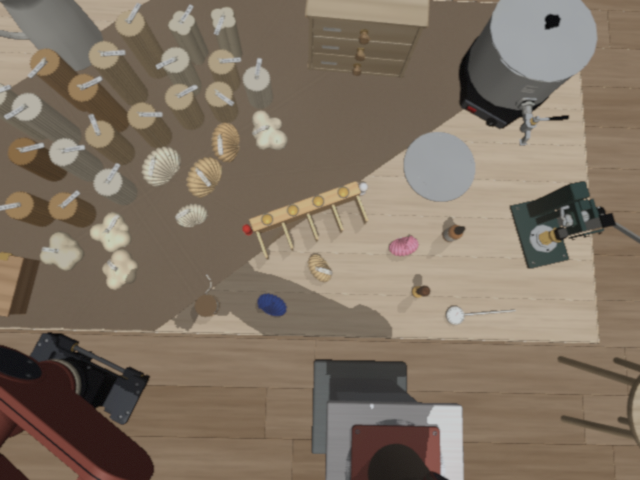

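View pics/side0.png

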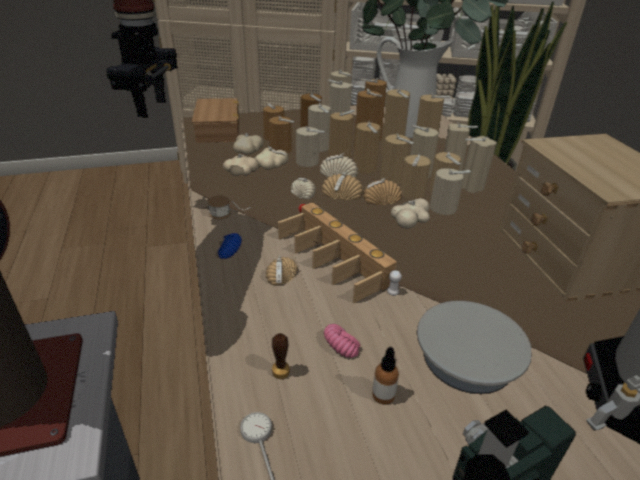

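View pics/wrist0.png

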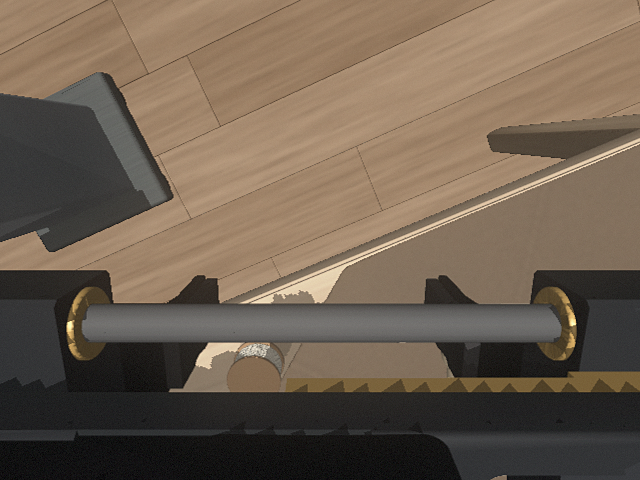

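```bash
cat > h.py <<'E'
from station import r, eyes, job, finder
import cv2,numpy as np
def cap(c,name=None):
    d=eyes.capture(c)
    if name: cv2.imwrite(f"pics/{name}.png",d["image"][:,:,::-1])
    return d
def px2w(d,u,v,z=None):
    K=d["K"];T=d["cam_to_world"]
    ray=np.array([(u-K[0,2])/K[0,0],(v-K[1,2])/K[1,1],1.])
    if z is None:
        return T[:3,:3]@(ray*d["z_map"][int(round(v)),int(round(u))])+T[:3,3]
    w=T[:3,:3]@ray; return T[:3,3]+w*(z-T[2,3])/w[2]
def cloud(d):
    K=d["K"];T=d["cam_to_world"];v,u=np.mgrid[:480,:640];z=d["z_map"]
    P=np.stack([(u-K[0,2])/K[0,0]*z,(v-K[1,2])/K[1,1]*z,z],-1)
    return P@T[:3,:3].T+T[:3,3]
def w2px(d,p):
    T=d["cam_to_world"];c=T[:3,:3].T@(np.array(p)-T[:3,3]);q=d["K"]@c;return q[:2]/q[2]
E
python3 - <<'E'
from h import *
Z={"stud_a_top":.065,"stud_b_top":.065,"stud_c_top":.065,"stud_d_top":.065,"red_post":0,"white_post":0,"brown_shell":0,"cream_shell":0,"oil_bottle":0,"seal_stamp":0,"spool":0,"rack":0,"gap_a":0,"gap_b":0,"gap_c":0,"gap_d":0}
for c in ["top","side"]:
    d=cap(c)
    for n,z in Z.items():
        print(c,n,[(round(m["confidence"],2),np.round(m["point"]).tolist(),px2w(d,*m["point"],z).round(3).tolist()) for m in finder.mark_of(c,n)[:4]])
    rg=finder.regions_of(c,"brown_shell")
    for m in rg[:5]:
        P=cloud(d)[m["region"]];P=P[P[:,2]>.004]
        print(c,"reg",round(m["confidence"],2),m["bbox"],P.min(0).round(3),P.max(0).round(3),P.mean(0).round(3))
    im=d["image"][:,:,::-1]
    cr=im[120:330,180:460] if c=="top" else im[170:370,180:440]
    cv2.imwrite(f"pics/crop_{c}.png",cv2.resize(cr,None,fx=2.8,fy=2.8,interpolation=cv2.INTER_CUBIC))
E
```

```text
top stud_a_top [(0.61, [266.0, 222.0], [0.564, 0.314, 0.065])]
top stud_b_top [(0.64, [293.0, 208.0], [0.598, 0.252, 0.065])]
top stud_c_top [(0.64, [319.0, 202.0], [0.614, 0.191, 0.065])]
top stud_d_top [(0.38, [346.0, 197.0], [0.629, 0.129, 0.065]), (0.19, [293.0, 208.0], [0.598, 0.252, 0.065])]
top red_post [(0.41, [420.0, 294.0], [0.408, -0.063, 0.0]), (0.4, [247.0, 232.0], [0.549, 0.367, 0.0]), (0.23, [272.0, 220.0], [0.581, 0.308, 0.0]), (0.21, [361.0, 189.0], [0.667, 0.085, 0.0])]
top white_post [(0.63, [360.0, 189.0], [0.668, 0.087, 0.0]), (0.2, [329.0, 237.0], [0.543, 0.163, 0.0])]
top brown_shell [(0.97, [320.0, 267.0], [0.467, 0.184, 0.0]), (0.74, [272.0, 309.0], [0.363, 0.298, 0.0]), (0.69, [248.0, 231.0], [0.551, 0.364, 0.0]), (0.57, [403.0, 246.0], [0.524, -0.022, 0.0])]
top cream_shell [(0.87, [195.0, 216.0], [0.585, 0.497, 0.0])]
top oil_bottle [(0.64, [445.0, 234.0], [0.56, -0.126, 0.0])]
top seal_stamp [(0.68, [417.0, 293.0], [0.41, -0.056, 0.0])]
top spool [(0.67, [358.0, 189.0], [0.667, 0.094, 0.0]), (0.31, [317.0, 202.0], [0.631, 0.195, 0.0]), (0.18, [345.0, 195.
[... 2786 characters left out ...]
 gap_c [(0.86, [343.0, 294.0], [0.569, 0.103, 0.0]), (0.75, [322.0, 274.0], [0.546, 0.171, 0.0]), (0.73, [287.0, 244.0], [0.498, 0.289, 0.0]), (0.65, [304.0, 261.0], [0.521, 0.224, 0.0])]
side gap_d [(0.86, [343.0, 294.0], [0.569, 0.103, 0.0]), (0.75, [322.0, 274.0], [0.546, 0.171, 0.0]), (0.73, [287.0, 244.0], [0.498, 0.289, 0.0]), (0.65, [304.0, 261.0], [0.521, 0.224, 0.0])]
side reg 0.92 [323.3, 322.9, 359.6, 358.7] [ 0.325 -0.557  0.004] [0.55  0.013 0.615] [ 0.52  -0.033  0.026]
side reg 0.75 [267.0, 256.7, 300.6, 286.2] [ 0.325 -0.557  0.004] [0.497 0.215 0.615] [0.461 0.177 0.022]
side reg 0.69 [215.9, 233.7, 239.2, 258.4] [ 0.325 -0.557  0.005] [0.4   0.333 0.615] [0.374 0.282 0.024]
```

View pics/crop_top.png

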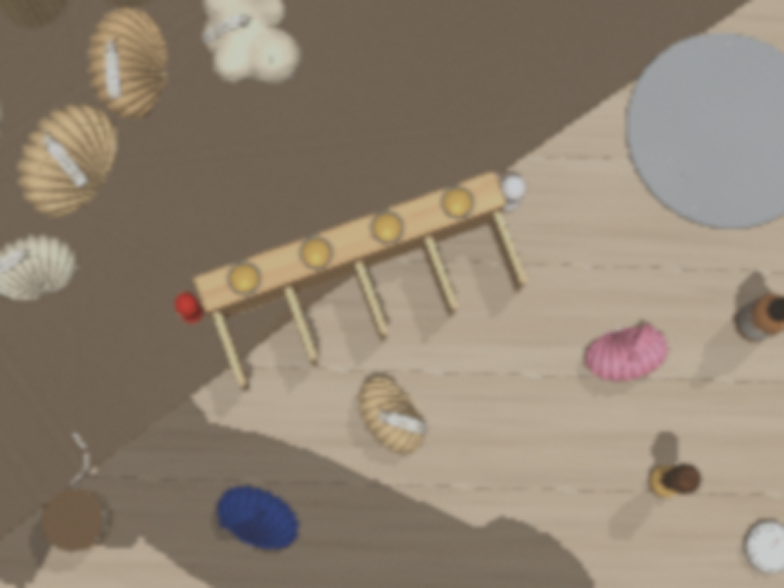

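View pics/crop_side.png

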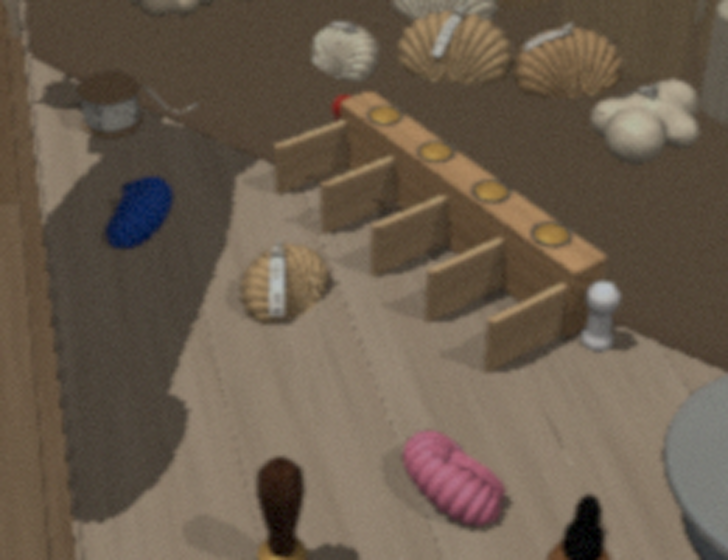

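Run:
```python
from h import *
from scipy.optimize import minimize
# precise rack pose: rail top points z .056-.066 from both cams; studs fit
for c in ["top","side"]:
    d=dict(np.load(f"{c}0.npz"));P=cloud(d)
    m=(P[...,2]>.053)&(P[...,2]<.07)&(P[...,0]>.5)&(P[...,0]<.7)&(P[...,1]>.06)&(P[...,1]<.40)
    Q=P[m];print(c,len(Q))
    rc=cv2.minAreaRect((Q[:,:2]*1000).astype(np.float32));print(rc, np.median(Q[:,2]))
    # table height check
    m=(abs(P[...,0]-.48)<.02)&(abs(P[...,1]-.07)<.02);print("table z",np.median(P[m][:,2]))
    # candle, brown
    m=(P[...,2]>.006)&(P[...,2]<.06)&(np.hypot(P[...,0]-.465,P[...,1]-.186)<.05)
    Q=P[m];print("candle",len(Q),cv2.minAreaRect((Q[:,:2]*1000).astype(np.float32)),Q.mean(0).round(4),Q.max(0).round(3))
```

```text
top 1540
((603.1370239257812, 234.40863037109375), (33.35240936279297, 289.18896484375), 21.830060958862305) 0.060194885108519
table z -0.00018955465477477063
candle 460 ((463.4300537109375, 187.041259765625), (69.218017578125, 56.77525329589844), 65.438232421875) [0.4622 0.1881 0.0238] [0.498 0.228 0.046]
side 1340
((606.9761962890625, 224.82876586914062), (34.94089889526367, 270.8780822753906), 21.62981605529785) 0.0597366663016487
table z -0.0004412644987589198
candle 606 ((463.0051574707031, 186.7232208251953), (71.8657455444336, 42.99230194091797), 32.76651382446289) [0.4613 0.1802 0.021 ] [0.498 0.215 0.043]
```

Run:
```python
from h import *
from scipy.optimize import least_squares
studs=[]
for c in ["top","side"]:
    d=dict(np.load(f"{c}0.npz"));P=cloud(d)
    hsv=cv2.cvtColor(d["image"],cv2.COLOR_RGB2HSV)
    W=(P[...,0]>.5)&(P[...,0]<.7)&(P[...,1]>.08)&(P[...,1]<.36)&(P[...,2]>.054)&(P[...,2]<.075)
    print(c,np.percentile(hsv[W],[10,50,90],axis=0).tolist())
    m=(W&(hsv[...,1]>150)&(hsv[...,0]>15)&(hsv[...,0]<32)).astype(np.uint8)
    n,l,st,ce=cv2.connectedComponentsWithStats(m)
    S=[px2w(d,*ce[i],.0635) for i in range(1,n) if st[i,4]>15]
    S=sorted(S,key=lambda p:-p[1]);print([ (s.round(4).tolist()) for s in S],st[1:,4])
    if len(S)==4: studs.append(np.array(S))
    # rail top points
    W2=(P[...,2]>.0575)&(P[...,2]<.0625)&(P[...,0]>.5)&(P[...,0]<.7)&(P[...,1]>.08)&(P[...,1]<.37)
    Q=P[W2][:,:2]
    t=np.radians(21.7);ex=np.array([np.cos(t),np.sin(t)]);ey=np.array([-ex[1],ex[0]])
    X,Y=Q@ex,Q@ey
    print("rail: x",np.percentile(X,[1,50,99]).round(4),"y",np.percentile(Y,[.5,99.5]).round(4))
ys=np.array([.096,.032,-.032,-.096])
def fit(S):
    f=lambda p:(np.stack([p[0]+.036*np.cos(p[2])-ys*np.sin(p[2]),p[1]+.036*np.sin(p[2])+ys*np.cos(p[2])],1)-S[:,:2]).ravel()
    s=least_squares(f,[.571,.213,.38]);return s.x,np.abs(s.fun).max()
for S in studs: print(fit(S))
```

```text
top [[17.0, 81.0, 155.0], [18.0, 88.0, 189.0], [20.0, 123.0, 197.0]]
[] []
rail: x [0.6312 0.6461 0.6626] y [-0.1484  0.1198]
side [[15.0, 103.0, 108.0], [16.0, 112.0, 150.0], [19.0, 143.0, 167.5]]
[] [1 1 1 1 2 1 1 1 4]
rail: x [0.6313 0.6449 0.6633] y [-0.1492  0.1177]
```

Run:
```python
from h import *
from scipy.optimize import least_squares
ys=np.array([.096,.032,-.032,-.096])
def fit(S):
    f=lambda p:(np.stack([p[0]+.036*np.cos(p[2])-ys*np.sin(p[2]),p[1]+.036*np.sin(p[2])+ys*np.cos(p[2])],1)-S[:,:2]).ravel()
    s=least_squares(f,[.571,.213,.38]);return s.x.round(4),np.abs(s.fun).max()
for c,th in [("top",112),("side",128)]:
    d=dict(np.load(f"{c}0.npz"));P=cloud(d)
    hsv=cv2.cvtColor(d["image"],cv2.COLOR_RGB2HSV)
    W=(P[...,0]>.5)&(P[...,0]<.7)&(P[...,1]>.08)&(P[...,1]<.36)&(P[...,2]>.058)&(P[...,2]<.075)
    m=(W&(hsv[...,1]>th)).astype(np.uint8)
    m=cv2.morphologyEx(m,cv2.MORPH_OPEN,np.ones((3,3)))
    n,l,st,ce=cv2.connectedComponentsWithStats(m)
    S=np.array(sorted([px2w(d,*ce[i],.0635) for i in range(1,n)],key=lambda p:-p[1]));print(S.round(4).tolist(),st[1:,4])
    if len(S)==4: print(fit(S))
    t=np.radians(21.7)
    m=(P[...,2]>.008)&(P[...,2]<.036)&(np.hypot(P[...,0]-.463,P[...,1]-.187)<.05)
    Q=P[m];mu=Q[:,:2].mean(0);w,v=np.linalg.eigh(np.cov((Q[:,:2]-mu).T));a=v[:,1];print("candle mean",mu,"axis deg",np.degrees(np.arctan2(a[1],a[0])),w**.5)
    full=(P[...,2]>.004)&(np.hypot(P[...,0]-.463,P[...,1]-.187)<.055);Q=P[full]
    ex=np.array([np.cos(t),np.sin(t)]);ey=np.array([-ex[1],ex[0]])
    R=(Q[:,:2]-[.572,.2127]);X,Y=R@ex,R@ey;print("rack frame",X.min(),X.max(),Y.min(),Y.max(),len(Q))
```

```text
[[0.5709, 0.3136, 0.0635], [0.5942, 0.2544, 0.0635], [0.6188, 0.1951, 0.0635], [0.6428, 0.1362, 0.0635]] [59 60 61 65]
(array([0.5733, 0.2113, 0.3855]), np.float64(0.00041406242556174533))
candle mean [0.462107   0.18829883] axis deg -145.3765603438913 [0.01135694 0.01930191]
rack frame -0.15087862230984592 -0.07233287151481434 -0.036355912855287505 0.06112133925863365 484
[[0.5706, 0.3107, 0.0635], [0.5947, 0.2524, 0.0635], [0.6182, 0.1934, 0.0635], [0.6421, 0.1343, 0.0635]] [37 44 46 57]
(array([0.573 , 0.2092, 0.3844]), np.float64(0.0009810943601256117))
candle mean [0.46113761 0.18045263] axis deg -150.30982293207367 [0.00940917 0.0187135 ]
rack frame -0.14608437529540658 -0.07401576358663654 -0.00860448886899352 0.037027126404988175 636
```

Emit:
{"op": "play_rows", "data": {
  "motion": [0.052,-0.039,-0.01,0,0,-0.052,1,0.052,-0.039,-0.01,0,0,-0.052,1,0.052,-0.039,-0.01,0,0,-0.052,1,0.052,-0.039,-0.01,0,0,-0.052,1,0.052,-0.039,-0.01,0,0,-0.052,1,0.052,-0.039,-0.01,0,0,-0.052,1,0.052,-0.039,-0.01,0,0,-0.052,1,0.052,-0.039,-0.01,0,0,-0.052,1,0.052,-0.039,-0.01,0,0,-0.052,1,0.052,-0.039,-0.01,0,0,-0.052,1],
  "force": 20
}}

```text
time_s: 2.95
tool_pos: [0.5616, 0.3384, 0.3446]
eef_rot: [0.0, 0.561, 0.828, 0.0]
force: [0.8, 0.4, -1.4]
grip_width: 0.171
```

```bash
cat > st.py <<'E'
from h import *
from scipy.spatial.transform import Rotation as Ro
RK=(0.573,0.210,0.385)
def rk(p):
    c,s=np.cos(RK[2]),np.sin(RK[2]);dx,dy=p[0]-RK[0],p[1]-RK[1];return np.array([c*dx+s*dy,-s*dx+c*dy])
def st():
    s=r.observe();q=s["eef_rot"];M=Ro.from_quat([q[1],q[2],q[3],q[0]]).as_matrix()
    tip=s["tool_pos"]+.182*M[:,2]
    print("t",round(s["time_s"],2),"tcp",s["tool_pos"].round(4) if hasattr(s["tool_pos"],'round') else s["tool_pos"],"tip",tip.round(4),"rack",rk(tip).round(4),"zaxis",M[:,2].round(3),"jaw deg",np.degrees(np.arctan2(M[1,1],M[0,1])).round(2),"F",np.round(s["force"],2),"w",np.round(s["grip_width"],3))
E
python3 - <<'E'
from st import *
st();d=cap("wrist","w1")
E
```

```text
t 2.95 tcp [0.5616 0.3384 0.3446] tip [0.5616 0.3384 0.1626] rack [0.0377 0.1233] zaxis [ 0.  0. -1.] jaw deg 21.7 F [ 0.77  0.39 -1.37] w 0.171
```

View pics/w1.png

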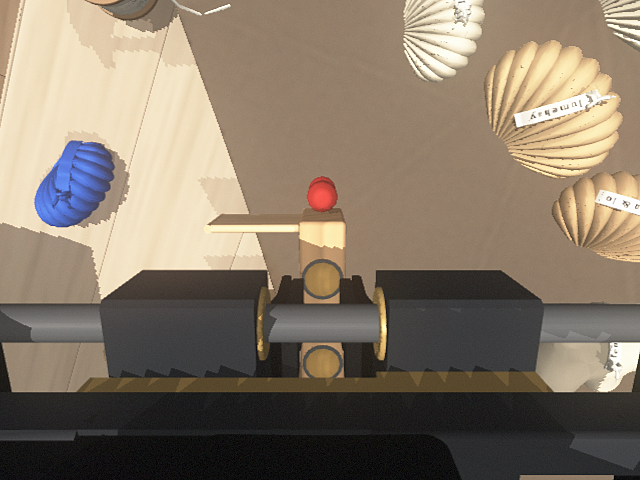

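Run:
```python
from st import *
d=cap("wrist")
for u,v in [(322,281),(322,362)]:
    p=px2w(d,u,v,.064);print(p.round(4),px2w(d,u,v).round(4),rk(p).round(4))
P=cloud(d);m=(abs(P[...,2]-.060)<.003)&(P[...,0]>.5)&(P[...,0]<.7)&(P[...,1]<.4);Q=P[m]
R=np.array([rk(q) for q in Q]);
for y0 in (.10,.115,.13): 
    s=R[abs(R[:,1]-y0)<.004];print(y0,len(s),s[:,0].min().round(4),s[:,0].max().round(4))
print("ymax",np.percentile(R[:,1],99.5),np.median(Q[:,2]))
m=(abs(P[...,2]-.042)<.002)&(P[...,0]>.45)&(P[...,0]<.6)&(P[...,1]<.4);R=np.array([rk(q) for q in P[m]]);R=R[(R[:,0]<.01)&(R[:,0]>-.05)];print(R.min(0),R.max(0),len(R)) if len(R) else 0
st()
```

```text
[0.576 0.31  0.064] [0.576  0.3101 0.0642] [0.0403 0.0916]
[0.598  0.2535 0.064 ] [0.5979 0.2538 0.0646] [0.0395 0.0309]
0.1 260 0.0226 0.0541
0.115 551 0.0225 0.0541
0.13 572 0.0228 0.0542
ymax 0.1374287303305997 0.06034618349902107
[-0.04468661  0.12674084] [0.00944193 0.1332415 ] 184
t 3.05 tcp [0.5636 0.336  0.3436] tip [0.5636 0.3357 0.1616] rack [0.0385 0.12  ] zaxis [ 0.    -0.002 -1.   ] jaw deg 21.51 F [-0.35  0.62 -0.26] w 0.084
```

Emit:
{"op": "play_rows", "data": {
  "motion": [0,0,-0.06,0,0,0,1,0,0,-0.05,0,0,0.002,1,0,0,-0.03,0,0,0.002,1]
}}

```text
time_s: 3.35
tool_pos: [0.5592, 0.3394, 0.2579]
eef_rot: [-0.001, 0.557, 0.83, -0.001]
force: [0.4, -0.5, 0.7]
grip_width: 0.003
```

Run:
```python
from st import *
st()
```

```text
t 3.35 tcp [0.5592 0.3394 0.2579] tip [0.5586 0.3391 0.0759] rack [0.0352 0.1251] zaxis [-0.003 -0.001 -1.   ] jaw deg 22.27 F [ 0.37 -0.53  0.72] w 0.003
```

Emit:
{"op": "play_rows", "data": {
  "motion": [0,0,-0.015,0,0,0,1,0,0,0,0,0,0,1,0,0,0,0,0,0,1]
}}

```text
time_s: 3.65
tool_pos: [0.5607, 0.34, 0.2529]
eef_rot: [0.0, 0.557, 0.83, 0.001]
force: [-0.4, 0.2, -0.5]
grip_width: 0.006
```

Run:
```python
from st import *
st()
d=cap("wrist","w2")
st()
cap("side","s2")
st()
```

```text
t 3.65 tcp [0.5607 0.34   0.2529] tip [0.5609 0.3401 0.0709] rack [0.0377 0.1251] zaxis [ 0.001  0.001 -1.   ] jaw deg 22.26 F [-0.36  0.17 -0.5 ] w 0.006
t 3.7 tcp [0.5609 0.34   0.2535] tip [0.5613 0.3403 0.0715] rack [0.0381 0.1251] zaxis [ 0.002  0.001 -1.   ] jaw deg 22.25 F [-0.98  0.38  0.7 ] w 0.004
t 3.75 tcp [0.561  0.34   0.2537] tip [0.5615 0.3402 0.0717] rack [0.0383 0.125 ] zaxis [ 0.003  0.001 -1.   ] jaw deg 22.25 F [0.65 0.76 0.15] w 0.008
```

View pics/w2.png

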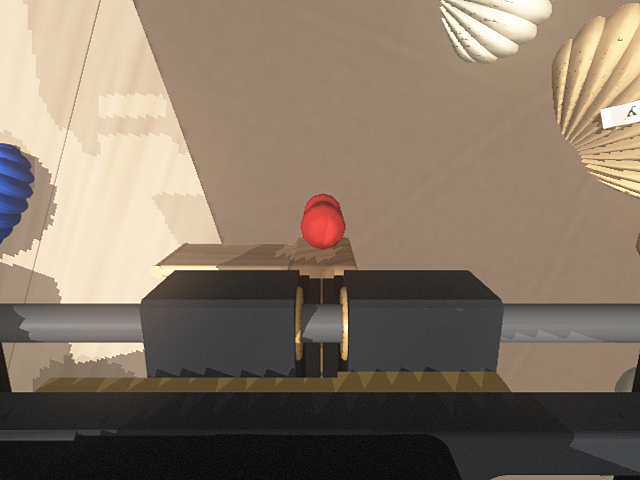

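View pics/s2.png

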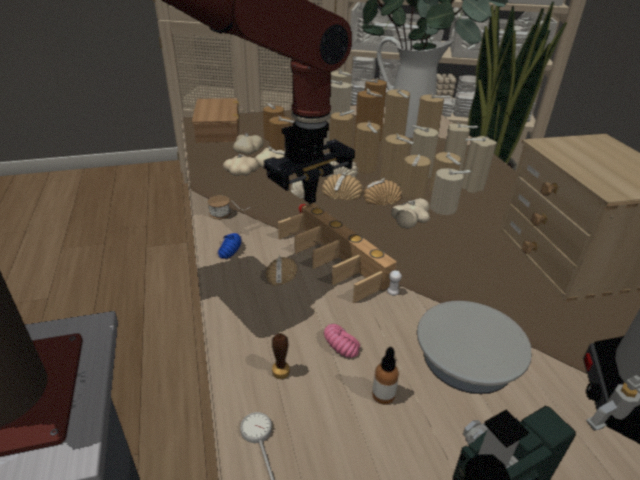

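Emit:
{"op": "play_rows", "data": {
  "motion": [0,0,-0.005,0,0,0,1,0,0,-0.004,0,0,0,1,0,0,-0.003,0,0,0,1,0,0,-0.002,0,0,0,1,0,0,0,0,0,0,1]
}}

```text
time_s: 4.25
tool_pos: [0.5603, 0.3394, 0.243]
eef_rot: [-0.0, 0.558, 0.83, -0.0]
force: [-0.3, 0.1, -0.6]
grip_width: 0.007
```

Emit:
{"op": "play_rows", "data": {
  "motion": [0,0,-0.002,0,0,0,1,0,0,0,0,0,0,1]
}}

```text
time_s: 4.45
tool_pos: [0.5605, 0.3395, 0.2427]
eef_rot: [0.0, 0.558, 0.83, 0.0]
force: [-0.9, -1.2, 3.2]
grip_width: 0.003
```

Run:
```python
from st import *
st()
```

```text
t 4.45 tcp [0.5605 0.3395 0.2427] tip [0.5606 0.3395 0.0607] rack [0.0371 0.1247] zaxis [ 0.  0. -1.] jaw deg 22.23 F [-0.91 -1.17  3.2 ] w 0.003
```

Emit:
{"op": "play_rows", "data": {
  "motion": [0.005,-0.0124,0,0,0,0,1,0.005,-0.0124,0,0,0,0,1,0.005,-0.0124,0,0,0,0,1,0.004,-0.0099,0,0,0,0,1]
}}

```text
time_s: 4.85
tool_pos: [0.5724, 0.3105, 0.2426]
eef_rot: [0.0, 0.558, 0.83, 0.0]
force: [-1.3, 2.9, 4.7]
grip_width: 0.006
```

Run:
```python
from st import *
st();cap("side","s3")
```

```text
t 4.85 tcp [0.5724 0.3105 0.2426] tip [0.5725 0.3107 0.0606] rack [0.0374 0.0935] zaxis [ 0.001  0.001 -1.   ] jaw deg 22.2 F [-1.33  2.95  4.65] w 0.006
```

Emit:
{"op": "play_rows", "data": {
  "motion": [0,0,-0.0006,0,0,0,1,0,0,0,0,0,0,1,0.005,-0.0124,0,0,0,0,1,0.005,-0.0124,0,0,0,0,1,0.005,-0.0124,0,0,0,0,1,0.005,-0.0124,0,0,0,0,1,0.005,-0.0124,0,0,0,0,1,0.005,-0.0124,0,0,0,0,1,0.005,-0.0124,0,0,0,0,1,0.004,-0.0099,0,0,0,0,1]
}}

```text
time_s: 5.9
tool_pos: [0.5956, 0.2533, 0.2426]
eef_rot: [-0.0, 0.558, 0.83, 0.001]
force: [-2.5, 5.1, 5.6]
grip_width: 0.004
```

Run:
```python
from st import *
st()
```

```text
t 5.9 tcp [0.5956 0.2533 0.2426] tip [0.5957 0.2536 0.0606] rack [0.0374 0.0318] zaxis [ 0.001  0.001 -1.   ] jaw deg 22.22 F [-2.53  5.12  5.62] w 0.004
```

Stud b is pressed at the fingertip. On to stud c.

Emit:
{"op": "play_rows", "data": {
  "motion": [0,0,0,0,0,0,1,0.005,-0.0124,0,0,0,0,1,0.005,-0.0124,0,0,0,0,1,0.005,-0.0124,0,0,0,0,1,0.005,-0.0124,0,0,0,0,1,0.005,-0.0124,0,0,0,0,1,0.005,-0.0124,0,0,0,0,1,0.005,-0.0124,0,0,0,0,1,0.005,-0.0124,0,0,0,0,1,0,0,0,0,0,0,1]
}}

```text
time_s: 6.9
tool_pos: [0.6198, 0.1929, 0.2426]
eef_rot: [0.0, 0.558, 0.83, 0.0]
force: [-1.4, 1.0, 6.2]
grip_width: 0.006
```

Run:
```python
from st import *
st()
cap("top","t4")
```

```text
t 6.9 tcp [0.6198 0.1929 0.2426] tip [0.6201 0.1929 0.0606] rack [ 0.0372 -0.0335] zaxis [ 0.001  0.    -1.   ] jaw deg 22.19 F [-1.45  1.03  6.15] w 0.006
```

Emit:
{"op": "play_rows", "data": {
  "motion": [0.005,-0.0124,0,0,0,0,1,0.005,-0.0124,0,0,0,0,1,0,0,0.03,0,0,0,1,0,0,0.06,0,0,0,1,0,0,0.06,0,0,0,1,0,0,0.06,0,0,0,1,-0.05,0.04,0,0,0,0,1,-0.05,0.04,0,0,0,0,1,-0.05,0.04,0,0,0,0,1,0,0,0,0,0,0,1]
}}

```text
time_s: 7.95
tool_pos: [0.5321, 0.2529, 0.3681]
eef_rot: [-0.001, 0.556, 0.831, -0.001]
force: [0.3, -0.8, 1.2]
grip_width: 0.003
```

Run:
```python
from st import *
st()
d=cap("wrist","w5"); e=cap("side","s5"); st()
for c,dd in(("wrist",d),("side",e)):
    for m in finder.mark_of(c,"brown_shell")[:4]:
        p=px2w(dd,*m["point"],0);print(c,round(m["confidence"],2),np.round(m["point"]),p.round(4),rk(p).round(4))
```

```text
t 7.95 tcp [0.5321 0.2529 0.3681] tip [0.5318 0.2529 0.1861] rack [-0.0221  0.0552] zaxis [-0.002 -0.    -1.   ] jaw deg 22.41 F [ 0.3  -0.84  1.16] w 0.003
t 8.05 tcp [0.5347 0.2511 0.3683] tip [0.5348 0.2509 0.1863] rack [-0.02    0.0522] zaxis [ 0.001 -0.001 -1.   ] jaw deg 22.32 F [-0.17  0.22 -0.39] w 0.003
wrist 0.94 [162.  95.] [0.3744 0.2975 0.    ] [-0.1512  0.1557]
wrist 0.93 [223. 259.] [0.4652 0.1859 0.    ] [-0.109   0.0181]
side 0.81 [226. 249.] [0.3669 0.3019 0.    ] [-0.1565  0.1626]
side 0.69 [325. 275.] [0.5496 0.1679 0.    ] [-0.0375 -0.0303]
side 0.6 [280. 275.] [0.4626 0.1894 0.    ] [-0.1101  0.0223]
side 0.6 [338. 341.] [ 0.5226 -0.0101  0.    ] [-0.1294 -0.185 ]
```

View pics/w5.png

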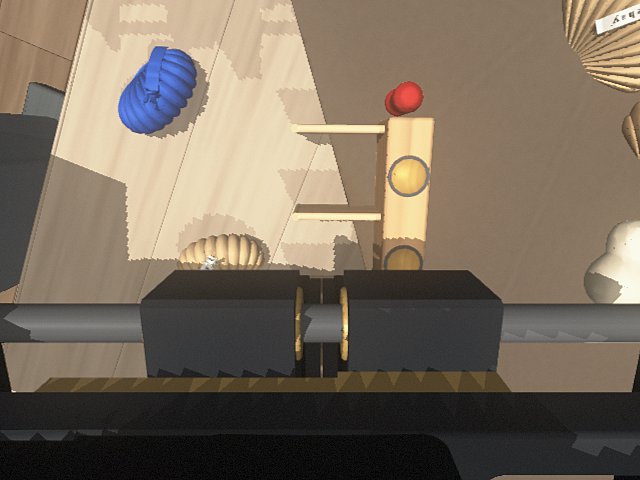

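Emit:
{"op": "play_rows", "data": {
  "motion": [-0.0195,-0.0515,0,0,0,0,1,-0.0195,-0.0515,0,0,0,0,1,-0.0195,-0.0515,0,0,0,0,1,-0.0195,-0.0515,0,0,0,0,1,0,0,0,0,0,0,1,0,0,0,0,0,0,1]
}}

```text
time_s: 8.75
tool_pos: [0.4891, 0.126, 0.3681]
eef_rot: [0.0, 0.559, 0.829, 0.0]
force: [-0.6, 1.0, -0.7]
grip_width: 0.009
```

```bash
cat > cand.py <<'E'
from st import *
def candle(d,c0,rad=.06,zmin=.004):
    P=cloud(d);hsv=cv2.cvtColor(d["image"],cv2.COLOR_RGB2HSV)
    m=(P[...,2]>zmin)&(P[...,2]<.06)&(np.hypot(P[...,0]-c0[0],P[...,1]-c0[1])<rad)
    n,l,s,ce=cv2.connectedComponentsWithStats(m.astype(np.uint8))
    i=1+np.argmax(s[1:,4]);Q=P[l==i]
    rc=cv2.minAreaRect((Q[:,:2]*1000).astype(np.float32))
    el=cv2.fitEllipse(cv2.convexHull((Q[:,:2]*1000).astype(np.float32)))
    print("cand n",len(Q),"bbox",s[i,:4],"rect",[np.round(x,1) for x in rc],"ell",[np.round(x,1) for x in el],"rack",rk(np.array(el[0])/1000).round(4),"zmax",Q[:,2].max().round(4))
    R=np.array([rk(q) for q in Q]);print("rack ext",R.min(0).round(4),R.max(0).round(4))
    return l==i
E
python3 - <<'E'
from cand import *
st();d=cap("wrist","w6");candle(d,(.464,.187))
P=cloud(d);m=(P[...,2]>.036)&(P[...,2]<.048);R=np.array([rk(q) for q in P[m]])
for yc in (.128,.064,0,-.064):
    s=R[(abs(R[:,1]-yc)<.012)&(R[:,0]>-.06)&(R[:,0]<.0)]
    if len(s)>20: print(yc,s.min(0).round(4),s.max(0).round(4),np.median(s,0).round(4),len(s))
E
```

```text
t 8.75 tcp [0.4891 0.126  0.3681] tip [0.4892 0.126  0.1861] rack [-0.1092 -0.0464] zaxis [ 0.001  0.    -1.   ] jaw deg 22.05 F [-0.55  0.99 -0.66] w 0.009
cand n 4480 bbox [276 106  92  68] rect [array([464.1, 188.6]), array([74.7, 46.2]), np.float64(35.1)] ell [array([464.7, 187.2]), array([49.5, 75.1]), np.float64(126.4)] rack [-0.109   0.0195] zmax 0.0442
rack ext [-0.1452 -0.0063] [-0.0723  0.0451]
0.064 [-0.0446  0.0627] [-0.0001  0.069 ] [-0.0225  0.065 ] 702
0 [-0.0449 -0.0009] [-0.     0.005] [-0.0229  0.0022] 560
-0.064 [-0.045  -0.0654] [-0.0004 -0.0585] [-0.0227 -0.0607] 552
```

View pics/w6.png

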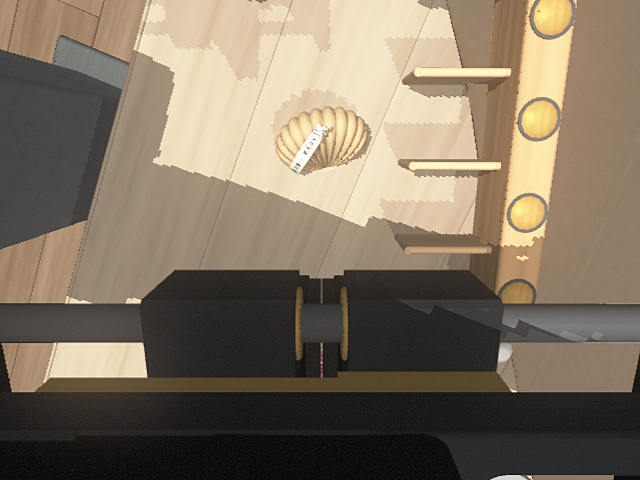

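Emit:
{"op": "play_rows", "data": {
  "motion": [-0.0235,0.058,0,0,0,0,0.31,-0.0235,0.058,0,0,0,0,0.31,-0.0235,0.058,0,0,0,0,0.31,0,0,-0.05,0,0,0,0.31,0,0,-0.06,0,0,0,0.31,0,0,-0.06,0,0,0,0.31,0,0,-0.06,0,0,0,0.31,0,0,-0.03,0,0,0,0.31,0,0,0,0,0,0,0.31]
}}

```text
time_s: 9.7
tool_pos: [0.4448, 0.2319, 0.2085]
eef_rot: [-0.002, 0.557, 0.83, -0.003]
force: [-1.0, -1.0, 0.7]
grip_width: 0.345
```

Run:
```python
from cand import *
st();d=cap("side","s7");st()
```

```text
t 9.7 tcp [0.4448 0.2319 0.2085] tip [0.4436 0.2315 0.0265] rack [-0.1118  0.0685] zaxis [-0.006 -0.002 -1.   ] jaw deg 22.28 F [-1.04 -0.95  0.65] w 0.345
t 9.75 tcp [0.4458 0.2321 0.2105] tip [0.4452 0.232  0.0285] rack [-0.1102  0.0684] zaxis [-0.003 -0.001 -1.   ] jaw deg 22.28 F [-0.06  0.38  0.45] w 0.343
```

View pics/s7.png

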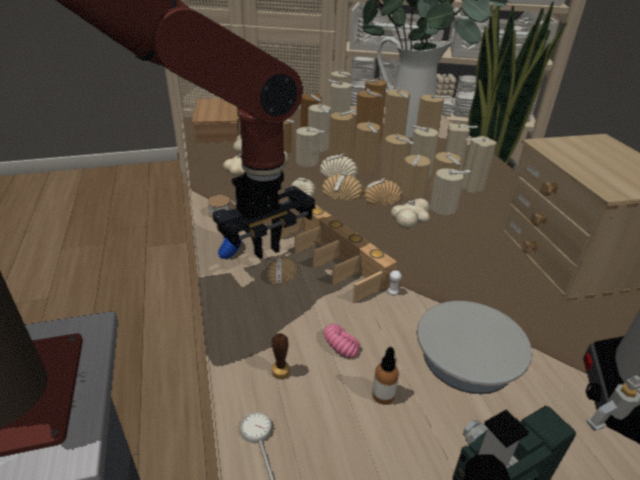

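Emit:
{"op": "play_rows", "data": {
  "motion": [0,0,-0.02,0,0,0,0.31,0,0,-0.011,0,0,0,0.31,0,0,0,0,0,0,0.31]
}}

```text
time_s: 10.05
tool_pos: [0.446, 0.2317, 0.1928]
eef_rot: [-0.0, 0.557, 0.83, -0.0]
force: [-0.2, -0.4, -0.0]
grip_width: 0.339
```

Emit:
{"op": "play_rows", "data": {
  "motion": [0.003,-0.0077,0,0,0,0,0.31,0.003,-0.0077,0,0,0,0,0.31,0.003,-0.0077,0,0,0,0,0.31,0.003,-0.0077,0,0,0,0,0.31,0.003,-0.0077,0,0,0,0,0.31,0.003,-0.0077,0,0,0,0,0.31]
}}

```text
time_s: 10.65
tool_pos: [0.4572, 0.2035, 0.1934]
eef_rot: [0.0, 0.558, 0.83, 0.0]
force: [-0.3, 1.1, 1.1]
grip_width: 0.344
```

Run:
```python
from cand import *
st();d=cap("side","s8");e=cap("top");st()
im=d["image"][:,:,::-1][150:350,160:420];cv2.imwrite("pics/s8c.png",cv2.resize(im,None,fx=3,fy=3))
im=e["image"][:,:,::-1][180:330,240:400];cv2.imwrite("pics/t8c.png",cv2.resize(im,None,fx=4,fy=4))
```

```text
t 10.65 tcp [0.4572 0.2035 0.1934] tip [0.4573 0.2035 0.0114] rack [-0.1097  0.0374] zaxis [ 0.  0. -1.] jaw deg 22.22 F [-0.34  1.14  1.07] w 0.344
t 10.75 tcp [0.4572 0.2033 0.1932] tip [0.4572 0.2032 0.0112] rack [-0.1099  0.0372] zaxis [ 0. -0. -1.] jaw deg 22.19 F [-0.26  0.08 -0.07] w 0.346
```

View pics/s8c.png

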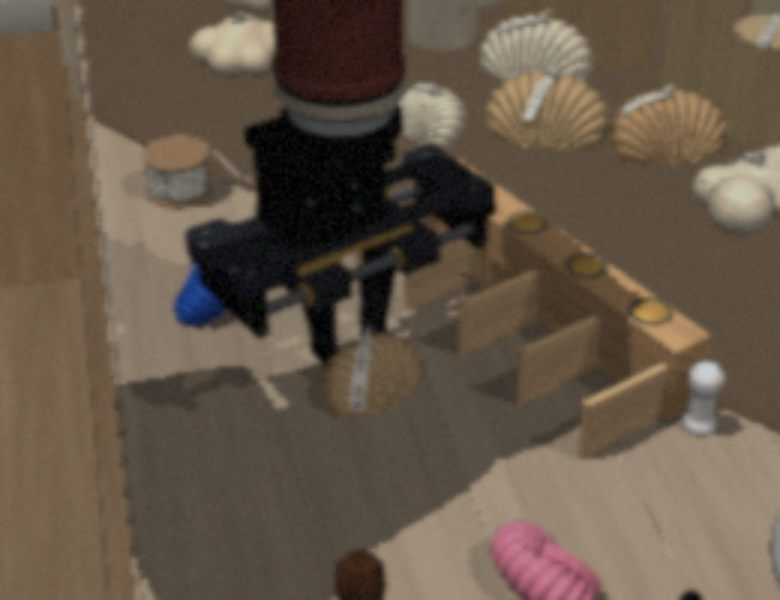

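View pics/t8c.png

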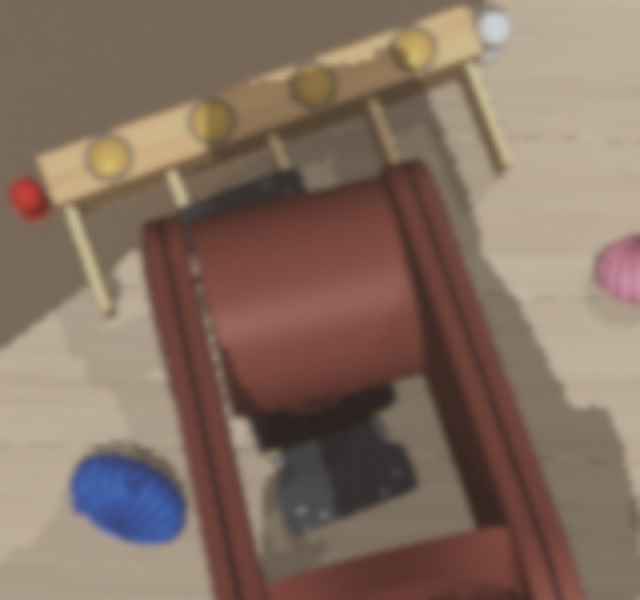

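Emit:
{"op": "play_rows", "data": {
  "motion": [0.003,-0.0077,0,0,0,0,0.31,0.003,-0.0077,0,0,0,0,0.31,0.003,-0.0077,0,0,0,0,0.31,0.003,-0.0077,0,0,0,0,0.31,0.003,-0.0077,0,0,0,0,0.31,0,0,0,0,0,0,0.31]
}}

```text
time_s: 11.35
tool_pos: [0.4662, 0.1802, 0.1932]
eef_rot: [0.0, 0.558, 0.83, -0.0]
force: [0.5, -0.2, -0.2]
grip_width: 0.346
```

Run:
```python
from cand import *
st();d=cap("side","s9");st()
im=d["image"][:,:,::-1][190:310,230:390];cv2.imwrite("pics/s9c.png",cv2.resize(im,None,fx=4.5,fy=4.5))
P=cloud(d)
hsv=cv2.cvtColor(d["image"],cv2.COLOR_RGB2HSV)
m=(P[...,2]>.006)&(P[...,2]<.05)&(hsv[...,1]>60);R=np.zeros(P.shape[:2]+(2,));c,s=np.cos(.385),np.sin(.385)
dx,dy=P[...,0]-RK[0],P[...,1]-RK[1];R[...,0]=c*dx+s*dy;R[...,1]=-s*dx+c*dy
m&=(R[...,0]>-.17)&(R[...,0]<-.055)&(R[...,1]>-.08)&(R[...,1]<.05)
n,l,stt,ce=cv2.connectedComponentsWithStats(m.astype(np.uint8));i=1+np.argmax(stt[1:,4]);Q=R[l==i];print(Q.min(0),Q.max(0),len(Q))
```

```text
t 11.35 tcp [0.4662 0.1802 0.1932] tip [0.4662 0.1801 0.0112] rack [-0.1102  0.0124] zaxis [ 0. -0. -1.] jaw deg 22.19 F [ 0.48 -0.17 -0.22] w 0.346
t 11.4 tcp [0.4661 0.1804 0.1932] tip [0.4661 0.1804 0.0112] rack [-0.1102  0.0127] zaxis [-0. -0. -1.] jaw deg 22.2 F [-0.05  0.62  0.22] w 0.34
[-0.12991517 -0.04081094] [-0.07627246  0.00691144] 334
```

View pics/s9c.png

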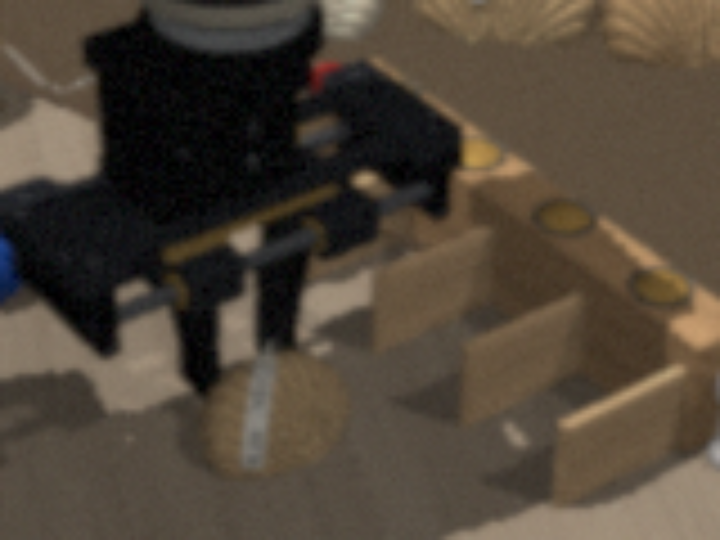

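Emit:
{"op": "play_rows", "data": {
  "motion": [0.0024,-0.006,0,0,0,0,0.31,0.0024,-0.006,0,0,0,0,0.31,0.0022,-0.0055,0,0,0,0,0.31,0,0,0,0,0,0,0.31,-0.01,0.025,0,0,0,0,0.31,-0.01,0.025,0,0,0,0,0.31,0,0,0.08,0,0,0,0.31,0,0,0.08,0,0,0,0.31,0,0,0.08,0,0,0,0.31,0,0,0.02,0,0,0,0.31]
}}

```text
time_s: 12.4
tool_pos: [0.4598, 0.2009, 0.3556]
eef_rot: [0.003, 0.557, 0.83, 0.004]
force: [-0.1, 0.5, 0.4]
grip_width: 0.344
```

Run:
```python
from cand import *
st();d=cap("side")
im=d["image"][:,:,::-1][190:310,230:390];cv2.imwrite("pics/s10c.png",cv2.resize(im,None,fx=4.5,fy=4.5))
candle(d,(.485,.141),.055)
```

```text
t 12.4 tcp [0.4598 0.2009 0.3556] tip [0.4616 0.2013 0.1736] rack [-0.1065  0.0338] zaxis [ 0.01   0.003 -1.   ] jaw deg 22.25 F [-0.09  0.47  0.35] w 0.344
cand n 711 bbox [277 268  34  31] rect [array([478.2, 139.5]), array([72.3, 43.8]), np.float64(26.9)] ell [array([479. , 138.2]), array([47.9, 74. ]), np.float64(119.5)] rack [-0.1141 -0.0312] zmax 0.0442
rack ext [-0.1504 -0.0535] [-0.0781 -0.0087]
```

View pics/s10c.png

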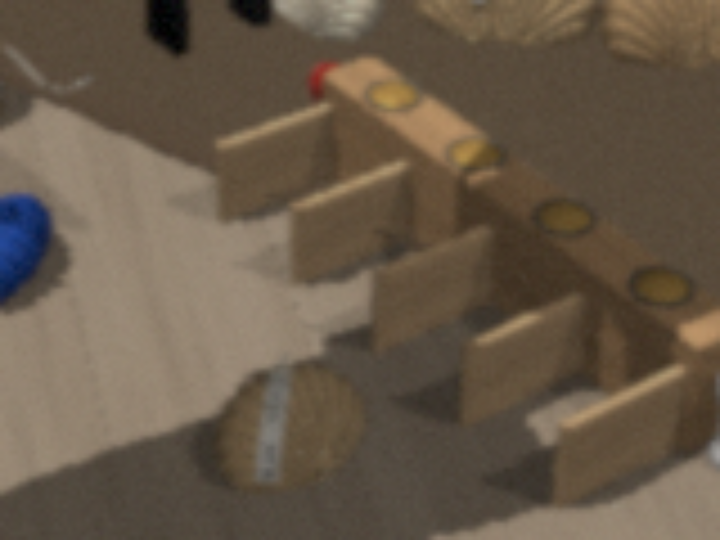

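Emit:
{"op": "play_rows", "data": {
  "motion": [-0.007,-0.0145,0,0,0,-0.097,0.6,-0.007,-0.0145,0,0,0,-0.097,0.6,-0.007,-0.0145,0,0,0,-0.097,0.6,-0.007,-0.0145,0,0,0,-0.097,0.6,-0.007,-0.0145,0,0,0,-0.097,0.6,-0.007,-0.0145,0,0,0,-0.097,0.6,-0.007,-0.0145,0,0,0,-0.097,0.6,-0.007,-0.0145,0,0,0,-0.097,0.6,-0.007,-0.0145,0,0,0,-0.097,0.6,-0.007,-0.0145,0,0,0,-0.097,0.6]
}}

```text
time_s: 13.45
tool_pos: [0.4154, 0.1129, 0.3472]
eef_rot: [-0.0, 0.969, 0.246, -0.001]
force: [0.3, -0.1, 0.2]
grip_width: 0.198
```

Emit:
{"op": "play_rows", "data": {
  "motion": [0,0,0,0,0,-0.078,0.6,0,0,0,0,0,0,0.6]
}}

```text
time_s: 13.65
tool_pos: [0.4156, 0.113, 0.3475]
eef_rot: [-0.0, 0.982, 0.191, -0.001]
force: [-0.1, 0.2, 0.8]
grip_width: 0.2
```

```bash
cat > look.py <<'E'
from cand import *
def look(name,c0,rad=.055):
    st();d=cap("wrist",name);candle(d,c0,rad)
    P=cloud(d);m=(P[...,2]>.036)&(P[...,2]<.048);R=np.array([rk(q) for q in P[m]])
    for yc in (.128,.064,0,-.064,-.128):
        s=R[(abs(R[:,1]-yc)<.008)&(R[:,0]>-.06)&(R[:,0]<.0)]
        if len(s)>20: print("div",yc,np.percentile(s,3,axis=0).round(4),np.percentile(s,97,axis=0).round(4),np.median(s,0).round(4),len(s))
    return d
E
python3 -c "
from look import *
look('w11',(.480,.139))"
```

```text
t 13.65 tcp [0.4156 0.113  0.3475] tip [0.4151 0.113  0.1655] rack [-0.1828 -0.0306] zaxis [-0.003 -0.    -1.   ] jaw deg -67.93 F [-0.12  0.2   0.79] w 0.2
cand n 5148 bbox [289  80  65 104] rect [array([479.8, 140.6]), array([74.9, 46. ]), np.float64(26.0)] ell [array([479.7, 138.8]), array([49.8, 75.4]), np.float64(119.3)] rack [-0.1132 -0.031 ] zmax 0.0441
rack ext [-0.1496 -0.054 ] [-0.075  -0.0065]
div 0.128 [-0.0443  0.1261] [-0.0322  0.1317] [-0.0386  0.1274] 369
div 0.064 [-0.0446  0.0623] [-0.0328  0.0678] [-0.0389  0.0641] 305
div 0 [-0.0449 -0.0014] [-0.0331  0.0041] [-0.0393  0.0009] 251
div -0.064 [-0.0451 -0.0652] [-0.0329 -0.0594] [-0.0395 -0.0619] 255
div -0.128 [-0.0452 -0.1287] [-0.0328 -0.1231] [-0.0392 -0.1248] 323
```

View pics/w11.png

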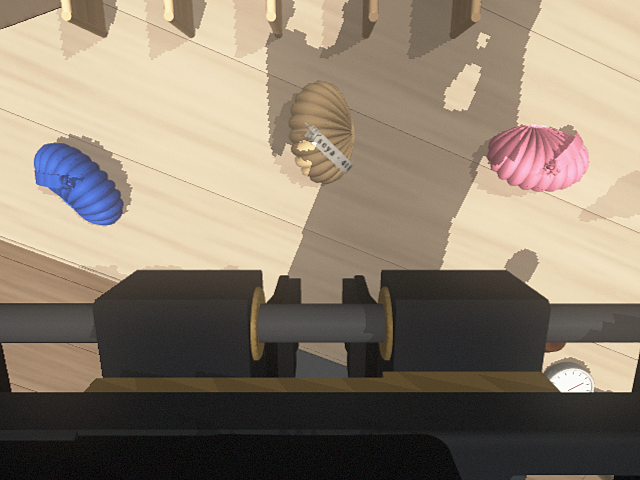

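Emit:
{"op": "play_rows", "data": {
  "motion": [0.0044,-0.0108,-0.04,0,0,0.064,0.54,0,0,-0.07,0,0,0,0.54,0,0,-0.07,0,0,0,0.54,0,0,-0.05,0,0,0,0.54,0,0,-0.028,0,0,0,0.54,0,0,0,0,0,0,0.54,0,0,0,0,0,0,0.54]
}}

```text
time_s: 14.4
tool_pos: [0.4187, 0.1069, 0.1942]
eef_rot: [-0.0, 0.971, 0.24, -0.001]
force: [-0.4, 0.1, 0.5]
grip_width: 0.227
```

```bash
python3 -c "
from look import *
look('w12',(.480,.139))"
```

```text
t 14.4 tcp [0.4187 0.1069 0.1942] tip [0.4185 0.1069 0.0122] rack [-0.1819 -0.0375] zaxis [-0.001 -0.    -1.   ] jaw deg -62.23 F [-0.35  0.08  0.48] w 0.227
cand n 19745 bbox [255  23 125 203] rect [array([479.4, 140.5]), array([74.8, 46.4]), np.float64(26.7)] ell [array([479.5, 139. ]), array([49.7, 75.4]), np.float64(119.8)] rack [-0.1133 -0.0307] zmax 0.0444
rack ext [-0.15   -0.0544] [-0.0755 -0.0061]
```

View pics/w12.png

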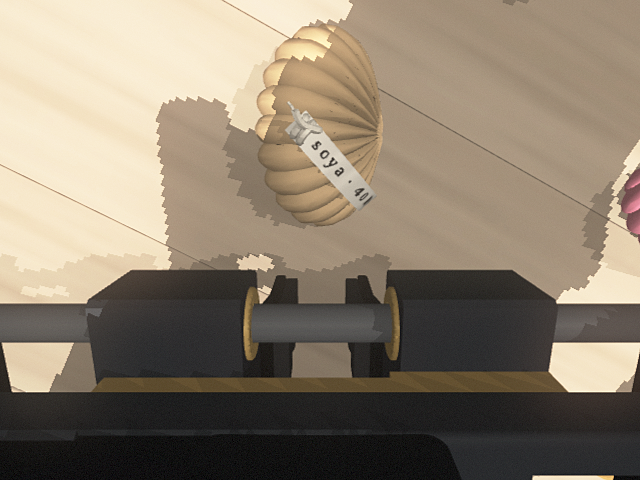

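Emit:
{"op": "play_rows", "data": {
  "motion": [0.0085,0.0045,-0.001,0,0,0,0.54,0.0085,0.0045,-0.001,0,0,0,0.54,0.0085,0.0045,-0.001,0,0,0,0.54,0.0085,0.0045,0,0,0,0,0.54,0.006,0.003,0,0,0,0,0.54,0,0,0,0,0,0,0.54]
}}

```text
time_s: 15.05
tool_pos: [0.4433, 0.1197, 0.1927]
eef_rot: [0.0, 0.971, 0.239, 0.0]
force: [-0.3, 0.3, 0.5]
grip_width: 0.227
```

```bash
python3 -c "
from look import *
look('w13',(.480,.139))"
```

```text
t 15.05 tcp [0.4433 0.1197 0.1927] tip [0.4434 0.1197 0.0107] rack [-0.1541 -0.035 ] zaxis [ 0.  0. -1.] jaw deg -62.32 F [-0.31  0.25  0.5 ] w 0.227
cand n 19149 bbox [257 100 124 203] rect [array([478.6, 140.2]), array([79.6, 46.2]), np.float64(25.9)] ell [array([477.3, 138.2]), array([49. , 84.9]), np.float64(116.8)] rack [-0.1157 -0.0306] zmax 0.0448
rack ext [-0.1539 -0.0536] [-0.074 -0.006]
div -0.064 [-0.0455 -0.064 ] [-0.0444 -0.0601] [-0.0451 -0.062 ] 55
```

View pics/w13.png

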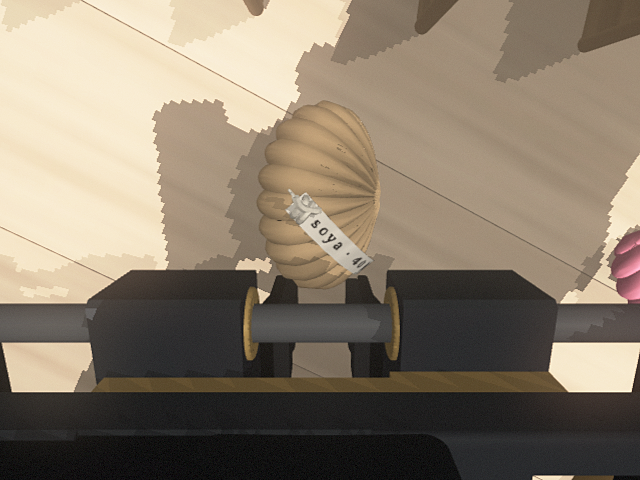

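Emit:
{"op": "play_rows", "data": {
  "motion": [0.0074,0.0039,0,0,0,-0.007,0.54,0.0074,0.0039,0,0,0,-0.007,0.54,0.0074,0.0039,0,0,0,-0.007,0.54,0.0074,0.0039,0,0,0,-0.007,0.54,0.0074,0.0039,0,0,0,-0.007,0.54,0.0074,0.0039,0,0,0,-0.007,0.54,0,0,0,0,0,0,0.54]
}}

```text
time_s: 15.8
tool_pos: [0.4701, 0.1337, 0.1927]
eef_rot: [0.0, 0.978, 0.208, 0.0]
force: [0.0, 0.1, 0.0]
grip_width: 0.229
```

```bash
python3 -c "
from look import *
look('w14',(.507,.152),.052)"
```

```text
t 15.8 tcp [0.4701 0.1337 0.1927] tip [0.4702 0.1338 0.0107] rack [-0.1239 -0.0321] zaxis [ 0.001  0.    -1.   ] jaw deg -65.96 F [0.02 0.06 0.04] w 0.229
cand n 19139 bbox [256 100 125 203] rect [array([506.8, 152.3]), array([78.9, 46.2]), np.float64(24.4)] ell [array([505.4, 150. ]), array([50.4, 84. ]), np.float64(114.9)] rack [-0.0852 -0.0302] zmax 0.0445
rack ext [-0.1226 -0.0527] [-0.0435 -0.0055]
div 0.064 [-0.0443  0.0619] [-0.0223  0.065 ] [-0.0342  0.0629] 2261
div 0 [-0.0443 -0.0015] [-0.0211  0.0042] [-0.0324  0.0006] 2362
div -0.064 [-0.0445 -0.0647] [-0.0191 -0.0591] [-0.0313 -0.061 ] 2606
div -0.128 [-0.0451 -0.1248] [-0.019  -0.1224] [-0.0361 -0.1233] 1209
```

View pics/w14.png

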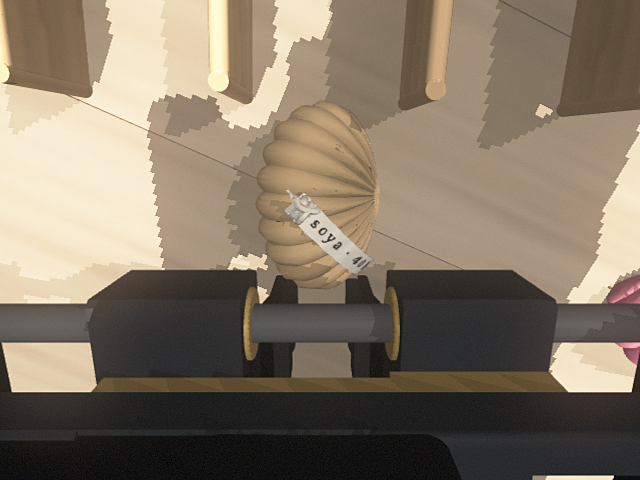

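Emit:
{"op": "play_rows", "data": {
  "motion": [0.0077,0.0031,0,0,0,-0.006,0.54,0.0077,0.0031,0,0,0,-0.006,0.54,0.0077,0.0031,0,0,0,-0.006,0.54,0.0077,0.0031,0,0,0,-0.005,0.54,0.0077,0.0031,0,0,0,0,0.54,0.0077,0.0031,0,0,0,0,0.54,0.0077,0.0031,0,0,0,0,0.54,0.0077,0.0031,0,0,0,0,0.54,0,0,0,0,0,0,0.54]
}}

```text
time_s: 16.75
tool_pos: [0.5071, 0.1486, 0.1927]
eef_rot: [0.0, 0.981, 0.192, 0.0]
force: [-0.0, 1.0, -0.6]
grip_width: 0.232
```

```bash
python3 -c "
from look import *
look('w15',(.545,.165),.03)"
```

```text
t 16.75 tcp [0.5071 0.1486 0.1927] tip [0.5072 0.1486 0.0108] rack [-0.084  -0.0322] zaxis [ 0.001  0.    -1.   ] jaw deg -67.92 F [-0.    0.99 -0.63] w 0.232
cand n 15624 bbox [256 125 120 160] rect [array([544.6, 166. ]), array([59.8, 46.2]), np.float64(20.6)] ell [array([545.3, 164.8]), array([51.3, 61.7]), np.float64(114.1)] rack [-0.0426 -0.0315] zmax 0.0445
rack ext [-0.0728 -0.0535] [-0.0131 -0.0071]
div 0.064 [-0.0431  0.0619] [-0.0018  0.0673] [-0.024  0.063] 4651
div 0 [-0.0428 -0.0015] [-0.0012  0.0041] [-0.0209  0.0005] 3601
div -0.064 [-0.0431 -0.0648] [-0.0011 -0.0592] [-0.0209 -0.0612] 3541
div -0.128 [-0.0435 -0.1281] [-0.0017 -0.1226] [-0.023  -0.1238] 4934
```

View pics/w15.png

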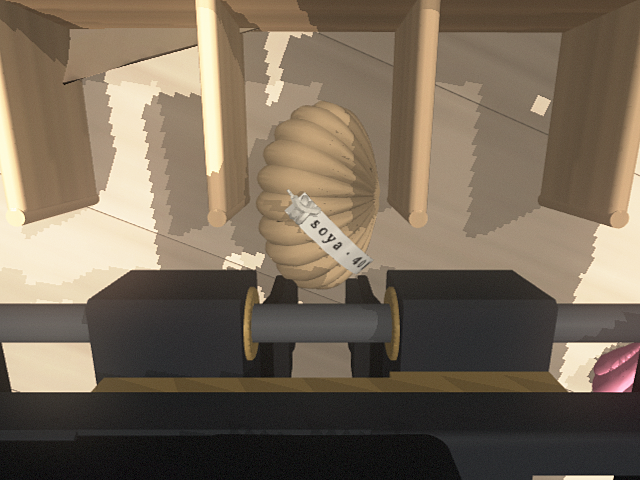

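Emit:
{"op": "play_rows", "data": {
  "motion": [0.0071,0.0029,0,0,0,0,0.54,0.0071,0.0029,0,0,0,0,0.54,0.0071,0.0029,0,0,0,0,0.54,0.0062,0.0025,0,0,0,0,0.54,0.0031,0.0012,0,0,0,0,0.54,0,0,0,0,0,0,0.54]
}}

```text
time_s: 17.4
tool_pos: [0.5251, 0.1559, 0.1926]
eef_rot: [-0.0, 0.981, 0.191, 0.0]
force: [0.3, -0.3, 0.0]
grip_width: 0.228
```

```bash
python3 -c "
from look import *
look('w16',(.560,.172),.03)"
```

```text
t 17.4 tcp [0.5251 0.1559 0.1926] tip [0.5251 0.1559 0.0106] rack [-0.0647 -0.0322] zaxis [ 0.  0. -1.] jaw deg -67.92 F [ 0.25 -0.34  0.01] w 0.228
cand n 15138 bbox [256 133 120 156] rect [array([560. , 172.2]), array([59.5, 46.2]), np.float64(21.8)] ell [array([560.7, 171.2]), array([51.6, 61.4]), np.float64(114.3)] rack [-0.026  -0.0314] zmax 0.0449
rack ext [-0.056  -0.0533] [ 0.0035 -0.0071]
div 0.064 [-0.0427  0.062 ] [-0.0013  0.0677] [-0.021   0.0632] 4770
div 0 [-0.0391 -0.0015] [-0.001   0.0041] [-0.0191  0.0004] 2971
div -0.064 [-0.0391 -0.0648] [-0.001  -0.0592] [-0.019  -0.0612] 2912
div -0.128 [-0.0433 -0.1283] [-0.0012 -0.1227] [-0.0211 -0.1239] 4819
```

View pics/w16.png

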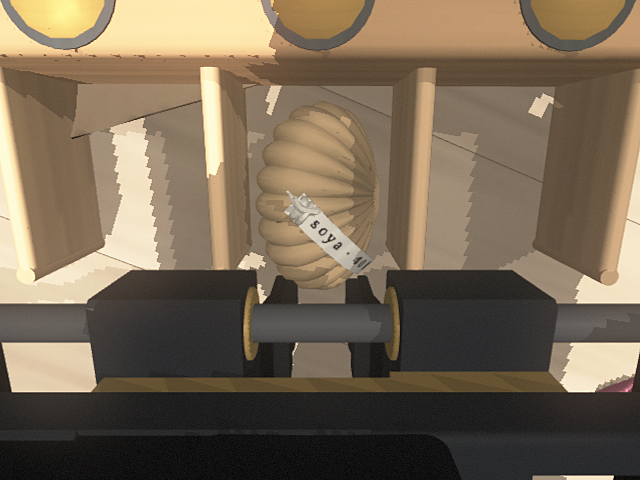

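Emit:
{"op": "play_rows", "data": {
  "motion": [0.0031,0.0012,0,0,0,0,0.54,0.002,0.0008,0,0,0,0,0.54,0,0,0,0,0,0,0.54]
}}

```text
time_s: 17.75
tool_pos: [0.5279, 0.157, 0.1926]
eef_rot: [-0.0, 0.981, 0.191, 0.0]
force: [-0.1, -0.6, 0.2]
grip_width: 0.233
```

Emit:
{"op": "play_rows", "data": {
  "motion": [0.002,0.0008,0,0,0,0,0.54,0,0,0,0,0,0,0.54]
}}

```text
time_s: 17.95
tool_pos: [0.5291, 0.1575, 0.1926]
eef_rot: [0.0, 0.982, 0.191, 0.0]
force: [-0.5, -0.7, 0.4]
grip_width: 0.23
```

```bash
python3 -c "
from look import *
look('w17',(.560,.172),.03)"
```

```text
t 17.95 tcp [0.5291 0.1575 0.1926] tip [0.5291 0.1575 0.0106] rack [-0.0604 -0.0322] zaxis [ 0.  0. -1.] jaw deg -67.93 F [-0.51 -0.74  0.43] w 0.23
cand n 15182 bbox [256 146 119 157] rect [array([560.3, 172.3]), array([58.6, 46.1]), np.float64(22.9)] ell [array([560.7, 171.3]), array([53.3, 60.7]), np.float64(116.8)] rack [-0.0259 -0.0312] zmax 0.0448
rack ext [-0.0552 -0.0533] [ 0.0034 -0.007 ]
div 0.064 [-0.0426  0.062 ] [-0.0012  0.0676] [-0.0209  0.0632] 4683
div 0 [-0.035  -0.0015] [-0.001   0.0041] [-0.0172  0.0004] 2620
div -0.064 [-0.0351 -0.0648] [-0.0011 -0.0592] [-0.0172 -0.0612] 2574
div -0.128 [-0.0432 -0.1284] [-0.0012 -0.1227] [-0.0211 -0.1239] 4678
```

View pics/w17.png

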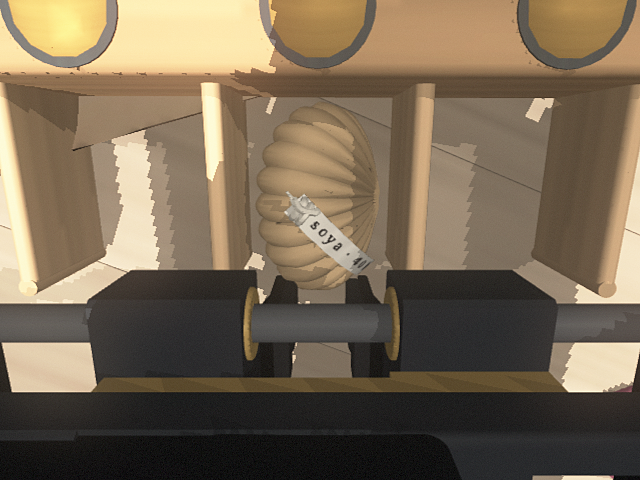

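Emit:
{"op": "play_rows", "data": {
  "motion": [0.002,0.0008,0,0,0,0,0.54,0,0,0,0,0,0,0.54]
}}

```text
time_s: 18.2
tool_pos: [0.5303, 0.158, 0.1926]
eef_rot: [-0.0, 0.981, 0.191, 0.0]
force: [-0.0, -0.1, -0.9]
grip_width: 0.232
```

Emit:
{"op": "play_rows", "data": {
  "motion": [0.0015,0.0006,0,0,0,0,0.54,0,0,0,0,0,0,0.54]
}}

```text
time_s: 18.4
tool_pos: [0.5312, 0.1583, 0.1926]
eef_rot: [0.0, 0.982, 0.191, 0.0]
force: [-0.8, -0.0, -0.3]
grip_width: 0.232
```

```bash
python3 -c "
from look import *
look('w18',(.560,.172),.03)"
```

```text
t 18.4 tcp [0.5312 0.1583 0.1926] tip [0.5312 0.1583 0.0106] rack [-0.0582 -0.0322] zaxis [ 0.  0. -1.] jaw deg -67.92 F [-0.8  -0.05 -0.29] w 0.232
cand n 14546 bbox [256 152 125 151] rect [array([560.9, 172.5]), array([57.9, 46.1]), np.float64(22.8)] ell [array([561.1, 171.1]), array([54.2, 60.3]), np.float64(126.4)] rack [-0.0256 -0.0316] zmax 0.0445
rack ext [-0.0542 -0.0535] [ 0.0036 -0.0071]
div 0.064 [-0.0427  0.062 ] [-0.0012  0.0677] [-0.0208  0.0632] 4644
div 0 [-0.0327 -0.0015] [-0.0009  0.0041] [-0.0161  0.0004] 2443
div -0.064 [-0.0328 -0.0648] [-0.001  -0.0592] [-0.0161 -0.0612] 2397
div -0.128 [-0.0431 -0.1283] [-0.0012 -0.1227] [-0.021  -0.1239] 4622
```

View pics/w18.png

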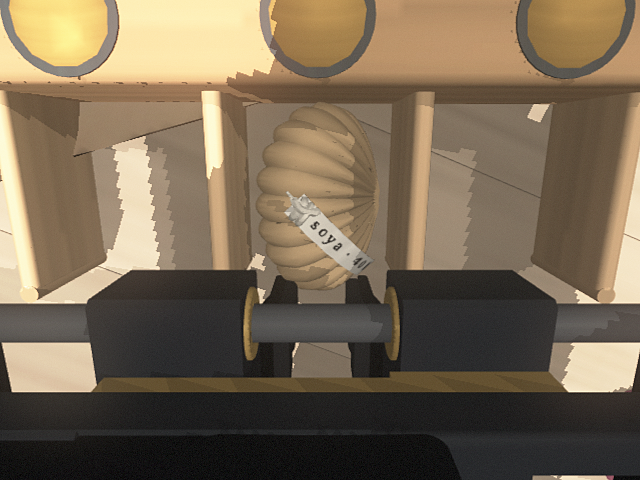

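Emit:
{"op": "play_rows", "data": {
  "motion": [0.0013,0.0005,0,0,0,0,0.54,0,0,0,0,0,0,0.54]
}}

```text
time_s: 18.65
tool_pos: [0.5318, 0.1586, 0.1925]
eef_rot: [0.0, 0.981, 0.191, -0.0]
force: [-0.8, -0.7, 0.5]
grip_width: 0.225
```

Emit:
{"op": "play_rows", "data": {
  "motion": [0.0013,0.0005,0,0,0,0,0.54,0,0,0,0,0,0,0.54]
}}

```text
time_s: 18.85
tool_pos: [0.5323, 0.1588, 0.1924]
eef_rot: [0.0, 0.981, 0.191, -0.001]
force: [-3.6, -0.2, 0.4]
grip_width: 0.23
```

```bash
python3 -c "
from look import *
look('w19',(.560,.172),.03)
e=cap('side');im=e['image'][:,:,::-1][190:310,230:390];cv2.imwrite('pics/s19.png',cv2.resize(im,None,fx=4.5,fy=4.5))"
```

```text
t 18.85 tcp [0.5323 0.1588 0.1924] tip [0.5321 0.1587 0.0104] rack [-0.0572 -0.0322] zaxis [-0.001 -0.    -1.   ] jaw deg -67.92 F [-3.65 -0.2   0.4 ] w 0.23
cand n 14341 bbox [256 155 125 148] rect [array([561. , 172.6]), array([57.8, 46.1]), np.float64(23.4)] ell [array([561. , 171.8]), array([53.6, 60.3]), np.float64(116.5)] rack [-0.0255 -0.0309] zmax 0.0451
rack ext [-0.0543 -0.0532] [ 0.0036 -0.0068]
div 0.064 [-0.0423  0.062 ] [-0.0012  0.0677] [-0.0206  0.0632] 4603
div 0 [-0.0318 -0.0015] [-0.0009  0.004 ] [-0.0157  0.0004] 2363
div -0.064 [-0.0318 -0.0648] [-0.0009 -0.0592] [-0.0157 -0.0611] 2333
div -0.128 [-0.0426 -0.1283] [-0.0012 -0.1227] [-0.0208 -0.1239] 4572
```

View pics/w19.png

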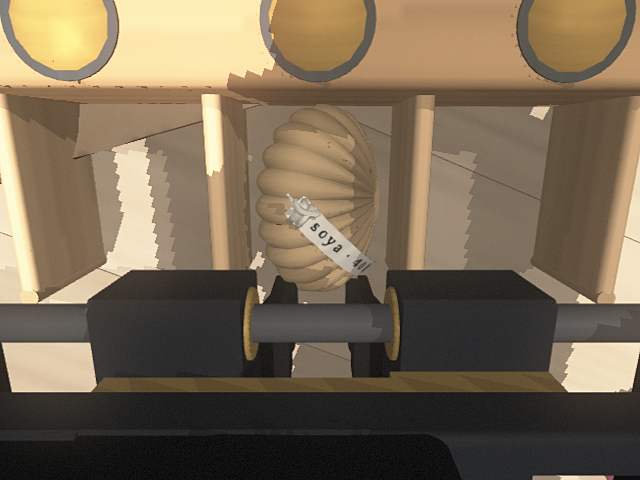

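View pics/s19.png

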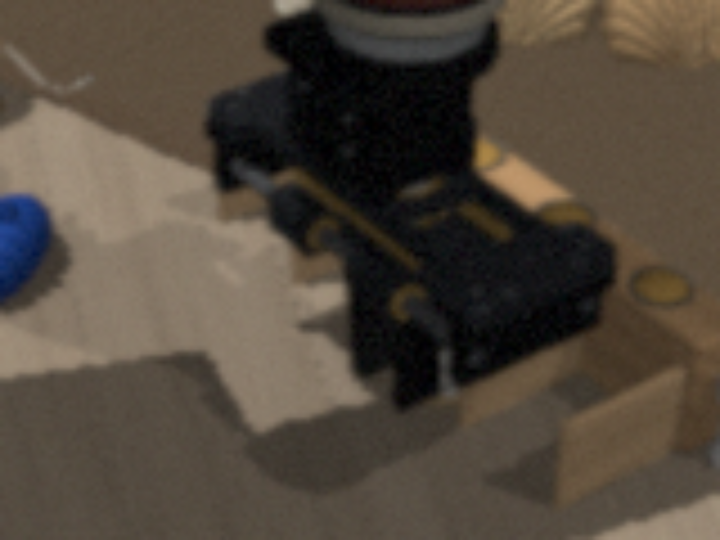

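Emit:
{"op": "play_rows", "data": {
  "motion": [0,0,0,0,0,0,0.54,-0.008,-0.003,0,0,0,0,0.54,-0.0154,-0.0063,0,0,0,0,0.54,-0.0308,-0.0126,0,0,0,0,0.54,-0.0308,-0.0126,0,0,0,0,0.54,0,0,0.06,0,0,0,0.54,0,0,0.08,0,0,0,0.54,0,0,0.08,0,0,0,0.54,0,0,0.08,0,0,0,0.54,0,0,0,0,0,0,0.54]
}}

```text
time_s: 19.95
tool_pos: [0.4836, 0.1384, 0.381]
eef_rot: [0.0, 0.981, 0.191, 0.008]
force: [-0.2, -0.2, -0.7]
grip_width: 0.225
```

```bash
python3 -c "
from look import *
d=look('w20',(.558,.173),.035)
e=cap('side');im=e['image'][:,:,::-1][190:310,230:390];cv2.imwrite('pics/s20.png',cv2.resize(im,None,fx=4.5,fy=4.5))
for c,dd in (('wrist',d),('side',e)):
    for m in finder.mark_of(c,'brown_shell')[:4]: 
        p=px2w(dd,*m['point'],0);print(c,m['confidence'],p.round(4),rk(p).round(4))
for n in ['stamp','x'][:0]: pass
P=cloud(d);m=(P[...,2]>.057)&(P[...,2]<.063);R=np.array([rk(q) for q in P[m]]);R=R[(R[:,0]>0)&(R[:,0]<.08)&(abs(R[:,1]+.032)<.1)];print('rail x',np.percentile(R[:,0],[1,99]))
m=(P[...,2]>.006)&(P[...,2]<.05);R=np.array([rk(q) for q in P[m]]);s=R[(abs(R[:,1]+.0305)<.010)&(R[:,0]<.015)&(R[:,0]>-.1)];print('rear',s[:,0].min(), 'front', s[:,0].max())
"
```

```text
t 19.95 tcp [0.4836 0.1384 0.381 ] tip [0.4864 0.1388 0.199 ] rack [-0.107  -0.0334] zaxis [ 0.015  0.002 -1.   ] jaw deg -67.92 F [-0.15 -0.2  -0.74] w 0.225
cand n 3648 bbox [289  79  57  79] rect [array([563.4, 173.2]), array([59.4, 45.5]), np.float64(22.2)] ell [array([565. , 172.4]), array([51.6, 61.4]), np.float64(124.8)] rack [-0.0216 -0.0318] zmax 0.0445
rack ext [-0.0525 -0.0532] [ 0.007  -0.0077]
div 0.128 [-0.0428  0.126 ] [-0.0014  0.1317] [-0.0216  0.1275] 800
div 0.064 [-0.0427  0.0623] [-0.0012  0.0679] [-0.0217  0.064 ] 676
div 0 [-0.0427 -0.0015] [-0.0012  0.0042] [-0.0213  0.001 ] 548
div -0.064 [-0.0433 -0.0651] [-0.0013 -0.0594] [-0.0216 -0.0619] 539
div -0.128 [-0.0434 -0.1287] [-0.0013 -0.1232] [-0.0218 -0.1249] 671
wrist 0.7 [ 0.5248 -0.0171  0.    ] [-0.1299 -0.1924]
wrist 0.63 [0.3715 0.2953 0.    ] [-0.1547  0.1547]
wrist 0.56 [0.571  0.1763 0.    ] [-0.0145 -0.0305]
side 0.83 [ 0.5222 -0.0107  0.    ] [-0.1299 -0.1855]
side 0.77 [0.5679 0.1691 0.    ] [-0.0201 -0.036 ]
side 0.62 [0.3724 0.3029 0.    ] [-0.151   0.1615]
side 0.27 [0.5851 0.5039 0.    ] [0.1216 0.2678]
rail x [0.02211986 0.05133537]
rear -0.05245805966000406 front 0.014904410087458811
```

View pics/w20.png

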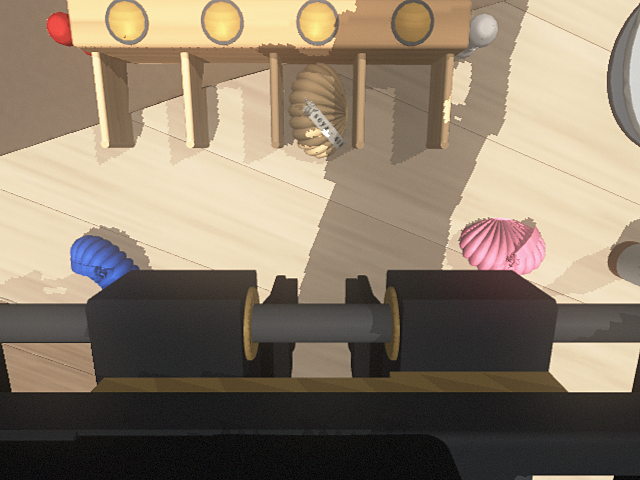

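View pics/s20.png

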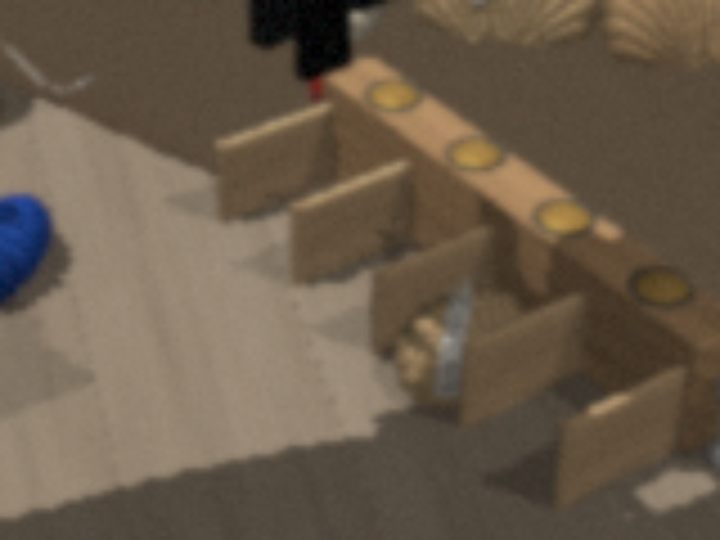

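Emit:
{"op": "play_rows", "data": {
  "motion": [0,0,0,0,0,0,0.54,0,0,0,0,0,0,0.54,0,0,0,0,0,0,0.54]
}}

```text
time_s: 20.45
tool_pos: [0.4814, 0.1381, 0.3714]
eef_rot: [-0.0, 0.982, 0.191, -0.001]
force: [0.0, 0.0, 0.4]
grip_width: 0.229
```

```bash
python3 -c "
from look import *
st();print(job.hand_in())"
```

```text
t 20.45 tcp [0.4814 0.1381 0.3714] tip [0.4811 0.1381 0.1894] rack [-0.1122 -0.0321] zaxis [-0.002 -0.    -1.   ] jaw deg -67.93 F [0.02 0.   0.36] w 0.229
the job is handed in; nothing more can be done
None
```

I pressed the first three studs in order from the red-post (left) end and pushed the brown shell candle into the third gap until it stopped against the back rail. I handed the job in at 20.5 s.

- **Studs:** I slid the closed fingertip along the rail over studs a, b and c, with 4.7, 5.6 and 6.2 N on the tip at each one. I lifted off about 17 mm past stud c's centre, before reaching stud d. Stud travel isn't reported, so "pressed" rests on these forces and the tip height, about 0.6 mm above the rail top.
- **Candle:** I pushed it sideways about 50 mm, then straight in, always low down and in contact with the table. The force rose to about 3.6 N when it reached the rail.
- **Last checks:** The candle is upright and centred in the gap. Its rear end stands about 8–9 mm out of the dividers, against the 9 mm expected. I saw the blue and pink look-alikes unmoved. I made no separate final check of the cream shell, bottle, stamp and spool, but the arm did not go near them.
- **Disagreements:** The cameras differed by up to about 4 mm on the rack's position. The network's marks for the candle's final centre were about 5 mm apart (rack x = -0.0145 and -0.020), on either side of the expected -0.018.

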